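# Bed a lens tube in a sprung V-saddle and clamp it with the tailstock

## Task

Take the aluminium lens tube out of its foam rest and lower it into the white V-blocks of the alignment fixture; while still holding it, press it down with about 13 N for half a second so that it beds in the V, and let go. Then push the tailstock by its orange plate along its rail until the tube has slid against the red end stop and the tailstock's spring tip keeps it clamped there with about 8 N. Be gentle: never press the tube into the V with more than 22 N or squeeze it with more than 16 N at the spring tip, and leave the other gear where it is.

Things in the scene. Friction and masses are not known exactly. Their poses are not given: they have to be found in the camera images.
- tube_mid (a point): The loose lens tube: bright aluminium cylinder, 40 mm in diameter, 110 mm long, about 220 g, a thin black band near each end and dark glass in both ends; either way round will do. The point is its centre, half-way along its axis; its y axis runs along the tube (x and z may have rolled about it). It starts lying in the foam rest.
- tube: The same lens tube as a body; origin at its centre, y along its axis.
- rest: Fixed black foam rest, 90 x 125 mm, in which the tube lies at the start along the rest's y axis, its axis 45 mm above the table; the middle 64 mm of the rest's length is free on both sides of the tube, for fingers. Origin at the centre of its underside, on the table.
- bed: The alignment fixture, fixed; dark foot 120 x 255 x 10 mm. Origin on the table, midway between its two V-blocks; y runs along the V towards the tailstock, z is up. The white 90-degree V-blocks, each 20 mm long and 60 mm wide, centred on x = 0, stand at y = -34 and +34 mm; the 48 mm between them are free for fingers, to 34 mm below the axis of a tube in the V.
- v_low (a point): Fixed mark on the fixture, on its V's centre plane, 64 mm above the table: the lowest place the axis of a tube in the V can have. The V-blocks' height setting is NOT measured: that axis lies 0 to 20 mm above this mark. The saddle carrying the V-blocks, stop and tailstock is sprung: pressed down with more than about 6 N it gives, 1 mm for every 4 N, up to 8 mm.
- stop_near (a point): Fixed mark on the fixture at y = -60 mm, 64 mm above the table. The face of the red end stop (a plate 50 mm wide, its top 14 mm above the axis of a tube in the V) is 0 to 16 mm from here, towards the fixture's -y; its setting is NOT measured. A tube put down with its centre at y = +6 mm of the fixture lies clear of the stop and of the spring tip.
- tailstock (a joint): Travel of the tailstock along its rail in m, 0 to 0.065, growing towards the end stop (the fixture's -y). It starts between 0 and 0.012. The rail drags with about 10 N and holds the tailstock where it is left, against up to 10 N. Pushing the plate with 18 N in all thus leaves about 8 N on the tube once that is against the stop.
- push_zero (a point): Fixed mark on the fixture at y = +130 mm, x = 0, 82 mm above the table: where the back of the orange push plate (the face away from the tube) is at travel 0; it moves towards -y with the travel. The plate is 40 mm wide and 8 mm thick, its top 106 to 126 mm above the table (42 mm above the axis of a tube in the V). Behind it is free space.
- tip_zero (a point): Fixed mark on the fixture at y = +85 mm, 64 mm above the table: where the face of the tailstock's white spring tip is at travel 0 (a disc 22 mm wide, on the axis of a tube in the V); it moves towards -y with the travel. The tip gives 1 mm for every 2 N, up to 9 mm.
- barrel_a: Bystander: aluminium lens barrel standing upright, 60 mm wide, 75 mm high; origin under its centre, on the table.
- barrel_b: Bystander: aluminium lens barrel standing upright, 68 mm wide, 62 mm high; origin under its centre, on the table.
- step_ring: Bystander: flat stainless step-up ring, 72 mm wide, 8 mm high; origin under its centre, on the table.
- clip: Bystander: black plastic spring clip holding a round polarizer upright, 62 mm wide, 74 mm high; origin under its centre, on the table.
- blower: Bystander: green silicone blower lying on its side, 60 mm thick, 155 mm long; origin under its centre, on the table.
- lens_cap: Bystander: black lens cap, 62 mm wide, 9 mm high; origin under its centre, on the table.
Not all that is in view belongs to the job. Leave any pink or yellow look-alike of the tube alone.

How it is judged:
By the outcome, as a careful person would: the job done as asked, in the order asked, and still so for the second after the job is handed in, with the robot touching nothing.
It also fails if it takes over 64 s, if anything falls off the work surface, if the arm or the gripper's body presses on something with over 40 N, if the wrist force passes 120 N, or if a joint passes its speed limit or range.

## Robot

A 6-joint arm with a two-finger parallel gripper is mounted at the origin on the work surface. World frame = base frame: x ahead of the robot, y to its left, z up, the work surface at z = 0. Lengths are in m, angles in degrees, forces in N, time in s.
With the tool pointing down it reaches from about 0.375 to 0.975 m from the base axis. Payload 3.8 kg.
Tool frame: the origin (TCP) lies at the very end of the fingers, on their centre line; the grasp point (between the pads) lies 19 mm behind it; z points along the fingers, y is the line along which they close (so a half turn about z gives the same grasp; the last joint's range is limited). The gripper opens to 88 mm and grips with 3 to 60 N. Pads are 18 mm wide; open, the fingers measure 123 mm over their backs; the gripper's body (75 mm by 187 mm) begins 45 mm behind the grasp point.
Start: joints at [-76.484, 15.12, 91.902, -0, 72.978, -2.114], TCP at [0.182, -0.65, 0.239] pointing down, gripper open.
Joint ranges: [-150.88, 150.88], [-54.13, 125.18], [17.81, 147.31], [-75.09, 255.09], [0, 152.58], [-146.25, 146.25]. Speed limits (degrees/s): [147.25, 147.25, 180, 180, 180, 180].

## Interface

Orientations are given as [roll, pitch, yaw] about the fixed x, y, z axes, in that order (R = Rz(yaw) Ry(pitch) Rx(roll)).
In Python, from bench import env gives the robot as it stands.
- The arm moves only by the shell command python3 -m jog 'ROWS'. ROWS is JSON, a list of rows, each an object of numbers: "rx", "ry", "rz": the turn, a rotation vector about the tool's x, y, z in rad; "tx", "ty", "tz": the shift along the tool's x, y, z in cm; "gripper": the finger opening in cm, from 0 to 8.81. A call has exactly 5 rows; each row is the pose to reach, as a shift and turn from the pose commanded when the call began, along the tool's axes at that moment; what a row does not reach only later rows make up. A row lasts 1/10 s, in which the tool goes at most 50 mm and 8.59 degrees, less where a joint would pass 70% of its speed; a pose out of reach is approached as far as the arm can. A call with a gripper value outside its range is refused whole. The fingers move at their own pace and stop on an object; the grip force is fixed at half the most. Time passes only in rows, so rows that repeat a pose let the fingers close, or fill a call up. It gives the time, the measured TCP pose, the force, the opening and the grip force at its end, in the units of the state.
- env.sense(): the state, without advancing time (a new reading comes with each control period).
- env.capture(name): name is "side" or "top"; returns (picture, depth): 420x560x3 uint8, red, green, blue; 420x560 float32, m along the optical axis (not along the pixel's ray), 0 where there is no reading.
- env.camera_model(name): a dict with "K" (3x3 intrinsics, pixels), "cam_to_world" (4x4, takes a point from camera to world coordinates). Camera axes: x right, y down, z forward; pixel columns grow to the right and rows downward; lengths in m; the calibration is good to about 2 mm. A picture is of the moment at which its call begins. camera_model takes no time and is no camera call.
- env.close_job(): hands the job in; it is judged then, once.
The state is a dict: "clock": time; "joint_pos": joint angles; "qd": joint speeds; "effort": joint torques, N m; "ee_pos": TCP position; "ee_rot": TCP orientation; "ft_force": force on the tool from outside, world axes, zero at the start; "torque": the same for the moment, N m; "finger_gap": finger opening in m; "finger_force": force on a finger pad.
Only numpy, scipy, OpenCV 4.12 (cv2) and the standard library are available. Lean on these libraries where they do the work, as an engineer would, in place of code of your own. Each camera call takes 0.05 s, during which the arm holds its last target. There are 200 camera calls.

## Working session

There is one attempt and no reset: what is moved stays moved. The work goes in short steps, Python scripts to look and compute and a shell command to move; the robot and the scene stay as the last step left them, time stands still between calls to the robot, and variables do not carry over. Pictures are saved under pics/ and viewed, at most 10 in all, crops included, and the job is handed in when it is done.

```bash
ls; mkdir -p pics
python3 - <<'E'
from bench import env
import cv2,numpy as np
for n in("side","top"):
    p,d=env.capture(n); cv2.imwrite(f"pics/{n}0.png",p[:,:,::-1]); np.savez(f"pics/{n}0.npz",p=p,d=d)
    m=env.camera_model(n); print(n,np.round(m["K"],1).tolist(),np.round(m["cam_to_world"],3).tolist())
s=env.sense();print(s)
E
```

```text
pics
side [[456.5, 0.0, 292.0], [0.0, 456.5, 202.6], [0.0, 0.0, 1.0]] [[-0.721, -0.5, 0.48, -0.029], [-0.693, 0.527, -0.492, 0.657], [-0.007, -0.687, -0.726, 1.05], [0.0, 0.0, 0.0, 1.0]]
top [[438.8, 0.0, 284.1], [0.0, 438.8, 205.7], [0.0, 0.0, 1.0]] [[-0.023, -0.997, 0.07, 0.525], [-1.0, 0.025, 0.019, -0.011], [-0.02, -0.07, -0.997, 1.168], [0.0, 0.0, 0.0, 1.0]]
{'clock': 0.1, 'joint_pos': array([-7.64875292e+01,  1.51648807e+01,  9.19736680e+01,  8.77612615e-05,
        7.29759049e+01, -2.11305663e+00]), 'qd': array([-0.00393626, -0.02032314, -0.13346726,  0.11038486, -0.113291  ,
        0.00445187]), 'effort': array([ 3.94138397e-04, -5.03617501e+01, -3.58070505e+01,  7.31221098e-02,
        2.32816336e-02, -5.40104622e-05]), 'ee_pos': array([ 0.18167352, -0.64943113,  0.23750979]), 'ee_rot': array([-1.79885627e+02, -4.30387339e-03,  1.56254973e+01]), 'ft_force': array([ 0.36242393,  0.12149112, -0.49784719]), 'torque': array([ 0.01453577, -0.00441187,  0.00922401]), 'finger_force': 0.0, 'finger_gap': 0.08799196790938699}
```

View pics/top0.png

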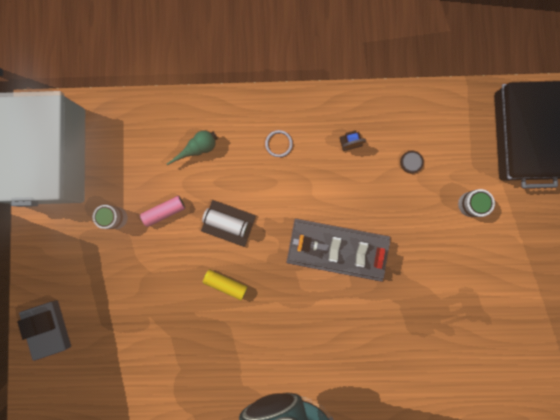

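View pics/side0.png

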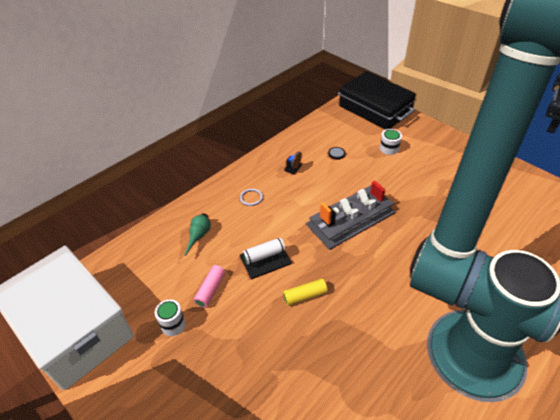

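Top view: tube in its black rest at about (227,221). The fixture runs from the orange plate (304,243) past the V-blocks (336,249) and (362,255) to the red stop (381,258). The side view shows the rest at (265,252), orange plate at (327,214) and red stop at (378,190). Pink and yellow decoys are separate.

```bash
cat > h.py <<'E'
import numpy as np,cv2
from bench import env
def load(n):
    z=np.load(f"pics/{n}0.npz"); return z["p"],z["d"]
def cloud(n,d):
    m=env.camera_model(n);K=m["K"];T=np.array(m["cam_to_world"])
    v,u=np.mgrid[:d.shape[0],:d.shape[1]]
    P=np.stack([(u-K[0][2])/K[0][0]*d,(v-K[1][2])/K[1][1]*d,d],-1)
    W=P@T[:3,:3].T+T[:3,3]; W[d<=0]=np.nan; return W
def masks(p):
    h=cv2.cvtColor(p,cv2.COLOR_RGB2HSV).astype(int);H,S,V=h[...,0],h[...,1],h[...,2]
    return dict(red=((H<6)|(H>174))&(S>170)&(V>90), orange=(H>=7)&(H<=18)&(S>200)&(V>190), white=(S<60)&(V>130), dark=(V<85)&(S<110))
def line(W,m):
    q=W[m][:,:2]; c=q.mean(0); a=np.linalg.svd(q-c,full_matrices=False)[2][0]; return c,np.degrees(np.arctan2(a[1],a[0]))%180
E
python3 - <<'E'
from h import *
box={"top":dict(tube=(195,195,262,250),bed=(283,215,395,285)),"side":dict(tube=(235,232,295,278),bed=(303,175,402,248))}
for n in box:
    p,d=load(n);W=cloud(n,d);M=masks(p)
    for part,(a,b,c,e) in box[n].items():
        B=np.zeros(d.shape,bool);B[b:e,a:c]=1;z=W[...,2]
        print(n,part,"table z",np.nanmedian(z[B&(z<0.006)]))
        for k,m in M.items():
            mm=np.where(np.isfinite(z),m&B,False)
            cnt,lab,st,ce=cv2.connectedComponentsWithStats(mm.astype(np.uint8))
            for i in range(1,cnt):
                if st[i,4]<25: continue
                q=lab==i; zz=z[q]; zt=np.percentile(zz,[5,50,97])
                c,a=line(W,q)
                t=q&(z>zt[2]-.006)
                print("  ",k,st[i,4],ce[i].round(1),"mean",np.nanmean(W[q],0).round(4),"z",zt.round(4),"top",W[t].mean(0).round(4),"minmaxarea", "ang",round(a,1))
                if k=="dark": r=cv2.minAreaRect((W[q][:,:2]*1000).astype(np.float32)); print("     rect",np.round(r[0],1),np.round(r[1],1),round(r[2],1))
                if part=="tube" and k=="white": r=cv2.minAreaRect((W[q][:,:2]*1000).astype(np.float32)); print("     rect",np.round(r[0],1),np.round(r[1],1),round(r[2],1))
p,_=load("top");q,_=load("side")
f=lambda im,b:cv2.resize(im[b[1]:b[3],b[0]:b[2]],(400,260),interpolation=cv2.INTER_CUBIC)
o=np.vstack([np.hstack([f(p,box["top"]["tube"]),f(p,box["top"]["bed"])]),np.hstack([f(q,box["side"]["tube"]),f(q,box["side"]["bed"])])])
cv2.imwrite("pics/crop1.png",o[:,:,::-1])
E
```

```text
top tube table z 0.0012921486112854597
   white 584 [224.  221.8] mean [0.5663 0.1622 0.0625] z [0.0546 0.0635 0.0692] top [0.5662 0.1615 0.066 ] minmaxarea ang 68.2
     rect [568.6 168.7] [124.6  37. ] 68.7
   dark 674 [230.3 223.6] mean [0.563  0.1535 0.0119] z [0.0079 0.0115 0.0164] top [0.5631 0.1516 0.0133] minmaxarea ang 64.5
     rect [564.2 158.9] [118.6  82.4] 69.1
top bed table z 0.0012442022893697224
   red 108 [379.7 257.8] mean [ 0.4684 -0.2212  0.0874] z [0.0716 0.0895 0.0939] top [ 0.468  -0.2222  0.0907] minmaxarea ang 167.8
   white 222 [334.2 249. ] mean [ 0.4914 -0.1135  0.0601] z [0.0418 0.0616 0.0737] top [ 0.4928 -0.1146  0.0709] minmaxarea ang 167.8
   white 29 [295.5 241.2] mean [ 0.513  -0.0171  0.0452] z [0.0419 0.045  0.0493] top [ 0.5125 -0.0167  0.0459] minmaxarea ang 125.9
   white 32 [315.  245.3] mean [ 0.5021 -0.065   0.0774] z [0.044  0.0842 0.0901] top [ 0.5007 -0.0654  0.0869] minmaxarea ang 162.6
   white 224 [360.9 254. ] mean [ 0.4773 -0.1799  0.0611] z [0.0459 0.0621 0.0728] top [ 0.4767 -0.1801  0.0703] minmaxarea ang 167.6
   dark 189 [311.2
[... 1895 characters left out ...]
.3
   dark 33 [376.1 205.3] mean [ 0.4459 -0.1934  0.0402] z [0.037  0.0399 0.0444] top [ 0.4444 -0.1911  0.0414] minmaxarea ang 91.5
     rect [ 444.2 -191.7] [16.1 38.9] 11.7
   dark 594 [360.1 225.2] mean [ 0.4427 -0.1169  0.0157] z [0.0047 0.0101 0.041 ] top [ 0.4467 -0.0977  0.0388] minmaxarea ang 76.7
     rect [ 461.5 -124.3] [251.2  68.7] 77.4
   dark 141 [337.4 219.7] mean [ 0.4879 -0.0611  0.0503] z [0.0383 0.0422 0.0916] top [ 0.4936 -0.0437  0.0909] minmaxarea ang 82.7
     rect [496.1 -73.2] [55.6 84.7] 33.9
   dark 25 [359.4 214.4] mean [ 0.4595 -0.1291  0.0406] z [0.0374 0.0402 0.0441] top [ 0.4592 -0.129   0.0412] minmaxarea ang 99.8
     rect [ 457.5 -125.7] [17.6 25. ] 21.9
```

View pics/crop1.png

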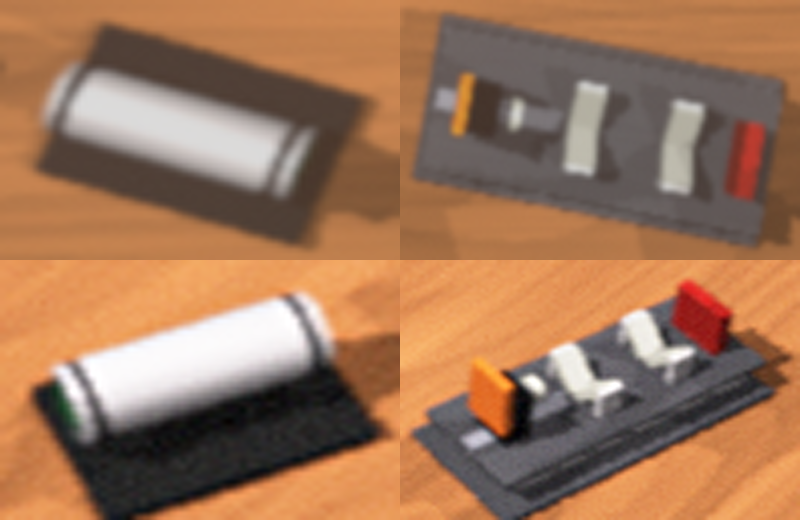

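The crop shows the tube (black bands at both ends) in the rest, with its axis at about 68.7°, and the fixture with its axis at about 77.7°. Tube centre is about (0.565, 0.161, 0.046). The fixture centre is about (0.4846, -0.147), and its V axis height is about 0.077 judging by the red and orange tops. I'll start moving.

```bash
cat > go.py <<'E'
import sys,numpy as np
from scipy.spatial.transform import Rotation as R
from bench import env
# usage: go.py x y z yaw(deg): prints shift (cm) and turn (rad) in present tool axes
a=list(map(float,sys.argv[1:5]));s=env.sense()
r=R.from_euler("xyz",s["ee_rot"],degrees=True);t=R.from_euler("xyz",[180,0,a[3]],degrees=True)
print("t=2f",np.round(r.inv().apply(np.array(a[:3])-s["ee_pos"])*100,2),"r",np.round((r.inv()*t).as_rotvec(),3))
print("pos",s["ee_pos"].round(4),"rot",s["ee_rot"].round(1),"f",s["ft_force"].round(2),"gap",round(s["finger_gap"],4),"clk",round(s["clock"],2))
E
python3 -m jog '[{"tx":2.95,"ty":-3.4},{"tx":5.9,"ty":-6.8},{"tx":8.85,"ty":-10.2},{"tx":11.8,"ty":-13.6},{"tx":14.75,"ty":-17}]'
python3 -m jog '[{"tx":2.95,"ty":-3.4},{"tx":5.9,"ty":-6.8},{"tx":8.85,"ty":-10.2},{"tx":11.8,"ty":-13.6},{"tx":14.75,"ty":-17}]'
python3 go.py .565 .161 .2 68.7
```

```text
t=2f [ 58.74 -67.72   3.89] r [-0.002 -0.001 -0.926]
pos [ 0.1817 -0.6494  0.2375] rot [-179.9   -0.    15.6] f [ 0.36  0.12 -0.5 ] gap 0.088 clk 0.1$[0]: bad value
$[0]: bad value
```

```bash
python3 -m jog '[{"rx":0,"ry":0,"rz":0,"tx":2.95,"ty":-3.4,"tz":0,"gripper":8.8},{"rx":0,"ry":0,"rz":0,"tx":5.9,"ty":-6.8,"tz":0,"gripper":8.8},{"rx":0,"ry":0,"rz":0,"tx":8.85,"ty":-10.2,"tz":0,"gripper":8.8},{"rx":0,"ry":0,"rz":0,"tx":11.8,"ty":-13.6,"tz":0,"gripper":8.8},{"rx":0,"ry":0,"rz":0,"tx":14.75,"ty":-17,"tz":0,"gripper":8.8}]'
python3 go.py .565 .161 .2 68.7; python3 -m jog --help | head -20
```

```text
clock: 0.6
ee_pos: [0.2784, -0.4446, 0.2381]
ee_rot: [-180.0, 0.0, 15.6]
ft_force: [0.2, -0.2, 1.2]
finger_gap: 0.0877
finger_force: 0.0
t=2f [ 43.9  -50.62   3.86] r [-0.001 -0.    -0.927]
pos [ 0.2784 -0.4446  0.2381] rot [-180.     0.    15.6] f [ 0.24 -0.15  1.19] gap 0.0877 clk 0.6invalid input: not JSON, or not a number
```

```bash
python3 -m jog '[{"rx":0,"ry":0,"rz":0,"tx":2.95,"ty":-3.4,"tz":0,"gripper":8.8},{"rx":0,"ry":0,"rz":0,"tx":5.9,"ty":-6.8,"tz":0,"gripper":8.8},{"rx":0,"ry":0,"rz":0,"tx":8.85,"ty":-10.2,"tz":0,"gripper":8.8},{"rx":0,"ry":0,"rz":0,"tx":11.8,"ty":-13.6,"tz":0,"gripper":8.8},{"rx":0,"ry":0,"rz":0,"tx":14.75,"ty":-17,"tz":0,"gripper":8.8}]' >/dev/null
python3 -m jog '[{"rx":0,"ry":0,"rz":0,"tx":2.95,"ty":-3.4,"tz":0,"gripper":8.8},{"rx":0,"ry":0,"rz":0,"tx":5.9,"ty":-6.8,"tz":0,"gripper":8.8},{"rx":0,"ry":0,"rz":0,"tx":8.85,"ty":-10.2,"tz":0,"gripper":8.8},{"rx":0,"ry":0,"rz":0,"tx":11.8,"ty":-13.6,"tz":0,"gripper":8.8},{"rx":0,"ry":0,"rz":0,"tx":14.75,"ty":-17,"tz":0,"gripper":8.8}]' >/dev/null
python3 -m jog '[{"rx":0,"ry":0,"rz":-0.12,"tx":2.9,"ty":-3.35,"tz":0.5,"gripper":8.8},{"rx":0,"ry":0,"rz":-0.26,"tx":5.8,"ty":-6.7,"tz":1,"gripper":8.8},{"rx":0,"ry":0,"rz":-0.4,"tx":8.7,"ty":-10.1,"tz":2,"gripper":8.8},{"rx":0,"ry":0,"rz":-0.54,"tx":11.6,"ty":-13.4,"tz":3,"gripper":8.8},{"rx":0,"ry":0,"rz":-0.66,"tx":14.4,"ty":-16.65,"tz":4,"gripper":8.8}]'
python3 go.py .565 .161 .14 68.7
```

```text
clock: 2.1
ee_pos: [0.5646, 0.1613, 0.1979]
ee_rot: [-180.0, 0.0, 53.8]
ft_force: [1.3, -1.0, -0.3]
finger_gap: 0.088
finger_force: 0.0
t=2f [-0.    0.05  5.79] r [-0.    0.   -0.26]
pos [0.5646 0.1613 0.1979] rot [-180.     0.    53.8] f [ 1.28 -0.97 -0.3 ] gap 0.088 clk 2.1
```

```bash
python3 -m jog '[{"rx":0,"ry":0,"rz":-0.13,"tx":0,"ty":0.05,"tz":1,"gripper":8.8},{"rx":0,"ry":0,"rz":-0.26,"tx":0,"ty":0.05,"tz":3,"gripper":8.8},{"rx":0,"ry":0,"rz":-0.26,"tx":0,"ty":0.05,"tz":5,"gripper":8.8},{"rx":0,"ry":0,"rz":-0.26,"tx":0,"ty":0.05,"tz":5.8,"gripper":8.8},{"rx":0,"ry":0,"rz":-0.26,"tx":0,"ty":0.05,"tz":5.8,"gripper":8.8}]'
python3 - <<'E'
from h import *
for n in("side","top"):
    p,d=env.capture(n); cv2.imwrite(f"pics/{n}1.png",p[:,:,::-1])
    b=(170,170,290,260) if n=="top" else (205,205,325,295)
    c=cv2.resize(p[b[1]:b[3],b[0]:b[2]],(400,300),interpolation=cv2.INTER_CUBIC)
    o=c if n=="side" else np.hstack([o,c])
cv2.imwrite("pics/crop2.png",o[:,:,::-1])
E
python3 go.py .565 .161 .027 68.7
```

```text
clock: 2.6
ee_pos: [0.5633, 0.1588, 0.1388]
ee_rot: [-179.8, 0.1, 68.3]
ft_force: [0.6, -0.1, 0.0]
finger_gap: 0.088
finger_force: 0.0
t=2f [ 0.17 -0.08 11.42] r [ 0.    -0.    -0.007]
pos [0.5651 0.1591 0.1412] rot [180.   -0.   68.3] f [ 1.21 -0.77  1.14] gap 0.0877 clk 2.7
```

View pics/crop2.png

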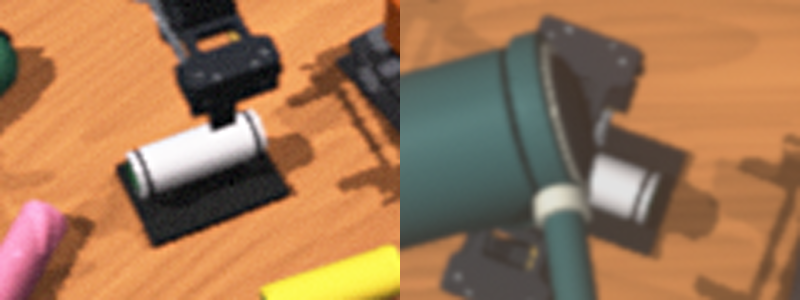

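The side view (left) shows the gripper straddling the tube at mid-length, with the tube undisturbed. I'll descend and grip.

```bash
python3 -m jog '[{"rx":0,"ry":0,"rz":0,"tx":0.1,"ty":-0.05,"tz":3,"gripper":8.8},{"rx":0,"ry":0,"rz":0,"tx":0.15,"ty":-0.05,"tz":6,"gripper":8.8},{"rx":0,"ry":0,"rz":0,"tx":0.15,"ty":-0.05,"tz":9,"gripper":8.8},{"rx":0,"ry":0,"rz":0,"tx":0.15,"ty":-0.05,"tz":11,"gripper":8.8},{"rx":0,"ry":0,"rz":0,"tx":0.15,"ty":-0.05,"tz":11.4,"gripper":8.8}]'
python3 -m jog '[{"rx":0,"ry":0,"rz":0,"tx":0,"ty":0,"tz":0,"gripper":6},{"rx":0,"ry":0,"rz":0,"tx":0,"ty":0,"tz":0,"gripper":5},{"rx":0,"ry":0,"rz":0,"tx":0,"ty":0,"tz":0,"gripper":4.5},{"rx":0,"ry":0,"rz":0,"tx":0,"ty":0,"tz":0,"gripper":4.1},{"rx":0,"ry":0,"rz":0,"tx":0,"ty":0,"tz":0,"gripper":3.6}]'
python3 -m jog '[{"rx":0,"ry":0,"rz":0,"tx":0,"ty":0,"tz":0,"gripper":3.6},{"rx":0,"ry":0,"rz":0,"tx":0,"ty":0,"tz":0,"gripper":3.6},{"rx":0,"ry":0,"rz":0,"tx":0,"ty":0,"tz":0,"gripper":3.6},{"rx":0,"ry":0,"rz":0,"tx":0,"ty":0,"tz":0,"gripper":3.6},{"rx":0,"ry":0,"rz":0,"tx":0,"ty":0,"tz":0,"gripper":3.6}]'
```

```text
clock: 3.2
ee_pos: [0.5637, 0.1603, 0.0252]
ee_rot: [-179.9, 0.1, 68.3]
ft_force: [-1.0, -0.2, -0.7]
finger_gap: 0.0883
finger_force: 0.0
clock: 3.7
ee_pos: [0.5656, 0.1609, 0.0277]
ee_rot: [179.9, -0.1, 68.3]
ft_force: [-0.1, 0.2, -0.2]
finger_gap: 0.0502
finger_force: 0.0
clock: 4.2
ee_pos: [0.5661, 0.1607, 0.0273]
ee_rot: [179.9, -0.1, 68.3]
ft_force: [5.5, -1.7, 1.8]
finger_gap: 0.039
finger_force: 29.9
```

```bash
python3 -m jog '[{"rx":0,"ry":0,"rz":0,"tx":0,"ty":0,"tz":-1,"gripper":3.6},{"rx":0,"ry":0,"rz":0,"tx":0,"ty":0,"tz":-4,"gripper":3.6},{"rx":0,"ry":0,"rz":0,"tx":0,"ty":0,"tz":-8,"gripper":3.6},{"rx":0,"ry":0,"rz":0,"tx":0,"ty":0,"tz":-12,"gripper":3.6},{"rx":0,"ry":0,"rz":0,"tx":0,"ty":0,"tz":-13,"gripper":3.6}]'
python3 go.py .4859 -.1411 .157 77.7
```

```text
clock: 4.7
ee_pos: [0.5665, 0.1618, 0.1613]
ee_rot: [179.8, -0.2, 68.3]
ft_force: [0.7, 0.6, -2.2]
finger_gap: 0.0388
finger_force: 30.0
t=2f [-31.12   3.68   0.33] r [ 0.004 -0.004 -0.163]
pos [0.5665 0.1618 0.1613] rot [179.8  -0.2  68.3] f [ 0.68  0.6  -2.21] gap 0.0388 clk 4.7
```

```bash
python3 -m jog '[{"rx":0,"ry":0,"rz":-0.03,"tx":-3,"ty":0.4,"tz":0,"gripper":3.6},{"rx":0,"ry":0,"rz":-0.06,"tx":-7,"ty":0.8,"tz":0,"gripper":3.6},{"rx":0,"ry":0,"rz":-0.09,"tx":-11.5,"ty":1.4,"tz":0,"gripper":3.6},{"rx":0,"ry":0,"rz":-0.13,"tx":-16,"ty":1.9,"tz":0,"gripper":3.6},{"rx":0,"ry":0,"rz":-0.163,"tx":-20.5,"ty":2.4,"tz":0,"gripper":3.6}]'
python3 go.py .4859 -.1411 .157 77.7
```

```text
clock: 5.2
ee_pos: [0.5087, -0.0394, 0.1545]
ee_rot: [-179.7, -0.0, 77.8]
ft_force: [0.2, -0.7, -1.9]
finger_gap: 0.0386
finger_force: 30.0
t=2f [-10.43  -0.09  -0.25] r [-0.005 -0.     0.002]
pos [ 0.5087 -0.0394  0.1545] rot [-179.7   -0.    77.8] f [ 0.16 -0.7  -1.91] gap 0.0386 clk 5.2
```

Arrive above the fixture, then look.

```bash
python3 -m jog '[{"rx":0,"ry":0,"rz":0,"tx":-3.5,"ty":0,"tz":0,"gripper":3.6},{"rx":0,"ry":0,"rz":0,"tx":-7,"ty":-0.05,"tz":0,"gripper":3.6},{"rx":0,"ry":0,"rz":0,"tx":-9.5,"ty":-0.1,"tz":0,"gripper":3.6},{"rx":0,"ry":0,"rz":0,"tx":-10.4,"ty":-0.1,"tz":0,"gripper":3.6},{"rx":0,"ry":0,"rz":0,"tx":-10.4,"ty":-0.1,"tz":0,"gripper":3.6}]'
python3 - <<'E'
from h import *
for n in("side","top"):
    p,d=env.capture(n); np.savez(f"pics/{n}2.npz",p=p,d=d)
    b=(270,200,410,305) if n=="top" else (285,130,425,235)
    c=cv2.resize(p[b[1]:b[3],b[0]:b[2]],(400,300),interpolation=cv2.INTER_CUBIC)
    o=c if n=="side" else np.hstack([o,c])
cv2.imwrite("pics/crop3.png",o[:,:,::-1])
E
python3 go.py .4859 -.1411 .157 77.7
```

```text
clock: 5.7
ee_pos: [0.4869, -0.1402, 0.1552]
ee_rot: [-179.8, -0.0, 77.6]
ft_force: [-0.1, 0.0, -2.3]
finger_gap: 0.0389
finger_force: 30.0
t=2f [-0.24 -0.14 -0.13] r [-0.002 -0.001 -0.001]
pos [ 0.4878 -0.139   0.1557] rot [-1.799e+02 -1.000e-01  7.770e+01] f [-0.37  0.01 -1.8 ] gap 0.0389 clk 5.8
```

View pics/crop3.png

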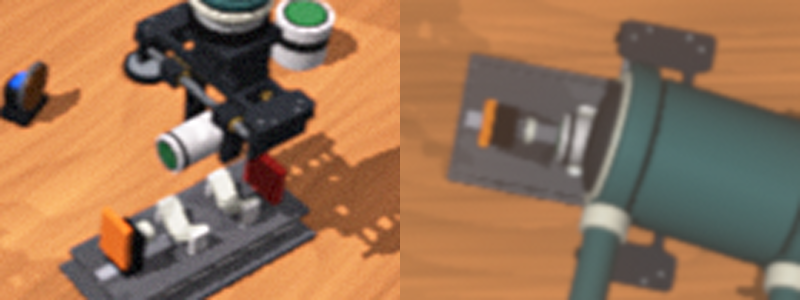

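The side view shows the held tube level above the V-blocks, its green end glass at crop (168,155), which is full-image (344,184). The top view shows its near end in line with the tip and tailstock. I'll measure that end and the V line.

Run:
```python
from h import *
s=env.sense();t=s["ee_pos"];a=np.radians(77.7);ax=np.array([np.cos(a),np.sin(a)]);lat=np.array([np.sin(a),-np.cos(a)])
B=np.array([.4846,-.147])
def show(nm,P): P=np.nanmedian(P,0) if P.ndim==2 else P; print(nm,P.round(4),"bed y/x mm",((P[:2]-B)@ax*1e3).round(1),((P[:2]-B)@lat*1e3).round(1),"along tube from tcp",((P[:2]-t[:2])@ax*1e3).round(1))
show("tcp",t)
z=np.load("pics/side2.npz");W=cloud("side",z["d"]);M=masks(z["p"])
show("end glass",W[182:187,342:347].reshape(-1,3))
h=cv2.cvtColor(z["p"],cv2.COLOR_RGB2HSV)
g=(h[...,0]>40)&(h[...,0]<90)&(h[...,1]>90);G=np.zeros_like(g);G[165:200,325:365]=1
show("green",W[g&G]); print((g&G).sum())
for n in("side","top"):
    z=np.load(f"pics/{n}0.npz");W=cloud(n,z["d"]);M=masks(z["p"])
    X=(W[...,:2]-B)
    y=X@ax*1e3;x=X@lat*1e3;zz=W[...,2]
    near=(abs(x)<75)&(y>-150)&(y<150)
    for nm,sel in dict(red=M["red"]&near&(zz>.075),vA=M["white"]&near&(abs(y+34)<12)&(zz>.045),vB=M["white"]&near&(abs(y-34)<12)&(zz>.045),tip=M["white"]&near&(y>65)&(zz>.06),foot=near&(zz>.006)&(zz<.016)&(abs(y)<140),plate=near&(y>95)&(y<140)&(zz>.09)).items():
        if sel.sum()>5: print(n,nm,sel.sum(),"x",np.percentile(x[sel],[3,97]).round(1),"y",np.percentile(y[sel],[3,50,97]).round(1),"z",np.percentile(zz[sel],[3,50,97]).round(4))
```

```text
tcp [ 0.4878 -0.139   0.1557] bed y/x mm 8.5 1.4 along tube from tcp 0.0
end glass [ 0.4933 -0.0824  0.1763] bed y/x mm 65.0 -5.3 along tube from tcp 56.5
green [ 0.497  -0.0829  0.1744] bed y/x mm 65.3 -1.5 along tube from tcp 56.8
28
side red 85 x [-24.1  20. ] y [-83.  -73.7 -69.1] z [0.0759 0.0869 0.0915]
side vA 145 x [-28.9  28.9] y [-43.  -29.2 -22.4] z [0.0461 0.0594 0.0706]
side vB 145 x [-29.4  28.2] y [25.5 38.1 45.3] z [0.0464 0.0601 0.0713]
side tip 19 x [-10.    7.4] y [81.5 85.  89.3] z [0.0779 0.0825 0.0872]
side foot 563 x [-60.   35.7] y [-98.5  45.4 138.7] z [0.0064 0.0095 0.0134]
side plate 121 x [-20.5  18.2] y [ 99.9 124.7 127.7] z [0.0907 0.106  0.1186]
top red 101 x [-20.9  21. ] y [-81.8 -75.8 -71.8] z [0.0765 0.0896 0.0939]
top vA 214 x [-27.8  28.8] y [-43.9 -33.7 -24.6] z [0.0474 0.0625 0.073 ]
top vB 202 x [-28.1  28.3] y [23.9 33.5 43.1] z [0.0479 0.0633 0.0737]
top tip 26 x [-9.3  8.2] y [80.6 84.4 88.8] z [0.0788 0.0851 0.0901]
top foot 623 x [-59.3  59.9] y [-101.7   14.8  132.5] z [0.0065 0.0112 0.015 ]
top plate 172 x [-17.   17.3] y [ 96.9 111.7 124.9] z [0.0907 0.0947 0.1215]
```

```bash
python3 -m jog '[{"rx":0,"ry":0,"rz":0,"tx":-0.4,"ty":-0.14,"tz":2,"gripper":3.6},{"rx":0,"ry":0,"rz":0,"tx":-0.4,"ty":-0.14,"tz":5,"gripper":3.6},{"rx":0,"ry":0,"rz":0,"tx":-0.4,"ty":-0.14,"tz":7.5,"gripper":3.6},{"rx":0,"ry":0,"rz":0,"tx":-0.4,"ty":-0.14,"tz":8.6,"gripper":3.6},{"rx":0,"ry":0,"rz":0,"tx":-0.4,"ty":-0.14,"tz":8.6,"gripper":3.6}]'
python3 -m jog '[{"rx":0,"ry":0,"rz":0,"tx":0,"ty":0,"tz":0.05,"gripper":3.6},{"rx":0,"ry":0,"rz":0,"tx":0,"ty":0,"tz":0.1,"gripper":3.6},{"rx":0,"ry":0,"rz":0,"tx":0,"ty":0,"tz":0.15,"gripper":3.6},{"rx":0,"ry":0,"rz":0,"tx":0,"ty":0,"tz":0.2,"gripper":3.6},{"rx":0,"ry":0,"rz":0,"tx":0,"ty":0,"tz":0.2,"gripper":3.6}]'
python3 go.py .4856 -.1426 .058 77.7
```

```text
clock: 6.3
ee_pos: [0.4847, -0.1419, 0.0687]
ee_rot: [-179.7, -0.0, 77.8]
ft_force: [-0.6, -0.1, -2.3]
finger_gap: 0.0388
finger_force: 30.0
clock: 6.8
ee_pos: [0.4865, -0.1438, 0.0692]
ee_rot: [179.9, 0.0, 77.7]
ft_force: [-0.4, -0.6, -1.8]
finger_gap: 0.0393
finger_force: 30.0
t=2f [ 0.1  -0.11  1.12] r [ 0.001  0.    -0.   ]
pos [ 0.4865 -0.1438  0.0692] rot [179.9   0.   77.7] f [-0.38 -0.6  -1.82] gap 0.0393 clk 6.8
```

```bash
python3 -m jog '[{"rx":0,"ry":0,"rz":0,"tx":0,"ty":0,"tz":0.1,"gripper":3.6},{"rx":0,"ry":0,"rz":0,"tx":0,"ty":0,"tz":0.2,"gripper":3.6},{"rx":0,"ry":0,"rz":0,"tx":0,"ty":0,"tz":0.3,"gripper":3.6},{"rx":0,"ry":0,"rz":0,"tx":0,"ty":0,"tz":0.4,"gripper":3.6},{"rx":0,"ry":0,"rz":0,"tx":0,"ty":0,"tz":0.4,"gripper":3.6}]'
python3 -m jog '[{"rx":0,"ry":0,"rz":0,"tx":0,"ty":0,"tz":0.05,"gripper":3.6},{"rx":0,"ry":0,"rz":0,"tx":0,"ty":0,"tz":0.1,"gripper":3.6},{"rx":0,"ry":0,"rz":0,"tx":0,"ty":0,"tz":0.15,"gripper":3.6},{"rx":0,"ry":0,"rz":0,"tx":0,"ty":0,"tz":0.2,"gripper":3.6},{"rx":0,"ry":0,"rz":0,"tx":0,"ty":0,"tz":0.2,"gripper":3.6}]'
```

```text
clock: 7.3
ee_pos: [0.486, -0.1436, 0.0644]
ee_rot: [-180.0, -0.0, 77.7]
ft_force: [0.2, 0.0, -1.8]
finger_gap: 0.0389
finger_force: 30.0
clock: 7.8
ee_pos: [0.4861, -0.1436, 0.0626]
ee_rot: [-180.0, -0.0, 77.7]
ft_force: [-0.8, -0.3, -2.1]
finger_gap: 0.0388
finger_force: 30.0
```

```bash
python3 -m jog '[{"rx":0,"ry":0,"rz":0,"tx":0,"ty":0,"tz":0.05,"gripper":3.6},{"rx":0,"ry":0,"rz":0,"tx":0,"ty":0,"tz":0.1,"gripper":3.6},{"rx":0,"ry":0,"rz":0,"tx":0,"ty":0,"tz":0.15,"gripper":3.6},{"rx":0,"ry":0,"rz":0,"tx":0,"ty":0,"tz":0.2,"gripper":3.6},{"rx":0,"ry":0,"rz":0,"tx":0,"ty":0,"tz":0.2,"gripper":3.6}]'
```

```text
clock: 8.3
ee_pos: [0.4861, -0.1436, 0.0606]
ee_rot: [-180.0, -0.0, 77.7]
ft_force: [-0.4, 0.4, -2.4]
finger_gap: 0.0389
finger_force: 30.0
```

```bash
python3 -m jog '[{"rx":0,"ry":0,"rz":0,"tx":0,"ty":0,"tz":0.05,"gripper":3.6},{"rx":0,"ry":0,"rz":0,"tx":0,"ty":0,"tz":0.1,"gripper":3.6},{"rx":0,"ry":0,"rz":0,"tx":0,"ty":0,"tz":0.15,"gripper":3.6},{"rx":0,"ry":0,"rz":0,"tx":0,"ty":0,"tz":0.2,"gripper":3.6},{"rx":0,"ry":0,"rz":0,"tx":0,"ty":0,"tz":0.2,"gripper":3.6}]'
```

```text
clock: 8.8
ee_pos: [0.4861, -0.1436, 0.0586]
ee_rot: [-180.0, -0.0, 77.7]
ft_force: [0.3, 0.2, -1.2]
finger_gap: 0.0389
finger_force: 30.0
```

```bash
python3 -m jog '[{"rx":0,"ry":0,"rz":0,"tx":0,"ty":0,"tz":0.03,"gripper":3.6},{"rx":0,"ry":0,"rz":0,"tx":0,"ty":0,"tz":0.06,"gripper":3.6},{"rx":0,"ry":0,"rz":0,"tx":0,"ty":0,"tz":0.1,"gripper":3.6},{"rx":0,"ry":0,"rz":0,"tx":0,"ty":0,"tz":0.1,"gripper":3.6},{"rx":0,"ry":0,"rz":0,"tx":0,"ty":0,"tz":0.1,"gripper":3.6}]'
```

```text
clock: 9.3
ee_pos: [0.4861, -0.1436, 0.0577]
ee_rot: [-180.0, -0.0, 77.7]
ft_force: [-1.1, 0.8, -0.7]
finger_gap: 0.039
finger_force: 30.0
```

```bash
python3 -m jog '[{"rx":0,"ry":0,"rz":0,"tx":0,"ty":0,"tz":0.03,"gripper":3.6},{"rx":0,"ry":0,"rz":0,"tx":0,"ty":0,"tz":0.06,"gripper":3.6},{"rx":0,"ry":0,"rz":0,"tx":0,"ty":0,"tz":0.1,"gripper":3.6},{"rx":0,"ry":0,"rz":0,"tx":0,"ty":0,"tz":0.1,"gripper":3.6},{"rx":0,"ry":0,"rz":0,"tx":0,"ty":0,"tz":0.1,"gripper":3.6}]'
```

```text
clock: 9.8
ee_pos: [0.4862, -0.1437, 0.0573]
ee_rot: [180.0, -0.0, 77.7]
ft_force: [-3.5, 0.6, 6.0]
finger_gap: 0.0386
finger_force: 29.9
```

```bash
python3 -m jog '[{"rx":0,"ry":0,"rz":0,"tx":0,"ty":-0.03,"tz":0.03,"gripper":3.6},{"rx":0,"ry":0,"rz":0,"tx":0,"ty":-0.03,"tz":0.06,"gripper":3.6},{"rx":0,"ry":0,"rz":0,"tx":0,"ty":-0.03,"tz":0.1,"gripper":3.6},{"rx":0,"ry":0,"rz":0,"tx":0,"ty":-0.03,"tz":0.12,"gripper":3.6},{"rx":0,"ry":0,"rz":0,"tx":0,"ty":-0.03,"tz":0.12,"gripper":3.6}]'
```

```text
clock: 10.3
ee_pos: [0.4862, -0.1436, 0.0566]
ee_rot: [180.0, 0.0, 77.7]
ft_force: [-3.8, 2.0, 8.1]
finger_gap: 0.0388
finger_force: 29.8
```

```bash
python3 -m jog '[{"rx":0,"ry":0,"rz":0,"tx":0,"ty":-0.03,"tz":0.03,"gripper":3.6},{"rx":0,"ry":0,"rz":0,"tx":0,"ty":-0.03,"tz":0.06,"gripper":3.6},{"rx":0,"ry":0,"rz":0,"tx":0,"ty":-0.03,"tz":0.1,"gripper":3.6},{"rx":0,"ry":0,"rz":0,"tx":0,"ty":-0.03,"tz":0.1,"gripper":3.6},{"rx":0,"ry":0,"rz":0,"tx":0,"ty":-0.03,"tz":0.1,"gripper":3.6}]'
```

```text
clock: 10.8
ee_pos: [0.4862, -0.1437, 0.056]
ee_rot: [179.9, 0.0, 77.7]
ft_force: [-4.6, 2.1, 9.8]
finger_gap: 0.0394
finger_force: 29.8
```

```bash
python3 -m jog '[{"rx":0,"ry":0,"rz":0,"tx":0,"ty":-0.03,"tz":0.03,"gripper":3.6},{"rx":0,"ry":0,"rz":0,"tx":0,"ty":-0.05,"tz":0.06,"gripper":3.6},{"rx":0,"ry":0,"rz":0,"tx":0,"ty":-0.05,"tz":0.08,"gripper":3.6},{"rx":0,"ry":0,"rz":0,"tx":0,"ty":-0.05,"tz":0.08,"gripper":3.6},{"rx":0,"ry":0,"rz":0,"tx":0,"ty":-0.05,"tz":0.08,"gripper":3.6}]'
python3 -m jog '[{"rx":0,"ry":0,"rz":0,"tx":0,"ty":0,"tz":0,"gripper":3.6},{"rx":0,"ry":0,"rz":0,"tx":0,"ty":0,"tz":0,"gripper":3.6},{"rx":0,"ry":0,"rz":0,"tx":0,"ty":0,"tz":0,"gripper":3.6},{"rx":0,"ry":0,"rz":0,"tx":0,"ty":0,"tz":0,"gripper":3.6},{"rx":0,"ry":0,"rz":0,"tx":0,"ty":0,"tz":0,"gripper":3.6}]'
```

```text
clock: 11.3
ee_pos: [0.4862, -0.1437, 0.0556]
ee_rot: [179.9, 0.0, 77.7]
ft_force: [-4.7, 2.7, 10.9]
finger_gap: 0.0389
finger_force: 29.7
clock: 11.8
ee_pos: [0.4862, -0.1437, 0.0556]
ee_rot: [179.9, 0.0, 77.7]
ft_force: [-5.3, 1.5, 11.8]
finger_gap: 0.039
finger_force: 29.7
```

```bash
python3 -m jog '[{"rx":0,"ry":0,"rz":0,"tx":0,"ty":0,"tz":0.01,"gripper":3.6},{"rx":0,"ry":0,"rz":0,"tx":0,"ty":0,"tz":0.01,"gripper":3.6},{"rx":0,"ry":0,"rz":0,"tx":0,"ty":0,"tz":0.01,"gripper":3.6},{"rx":0,"ry":0,"rz":0,"tx":0,"ty":0,"tz":0.01,"gripper":3.6},{"rx":0,"ry":0,"rz":0,"tx":0,"ty":0,"tz":0.01,"gripper":3.6}]'
python3 -m jog '[{"rx":0,"ry":0,"rz":0,"tx":0,"ty":0,"tz":-0.1,"gripper":3.6},{"rx":0,"ry":0,"rz":0,"tx":0,"ty":0,"tz":-0.2,"gripper":3.6},{"rx":0,"ry":0,"rz":0,"tx":0,"ty":0,"tz":-0.28,"gripper":3.6},{"rx":0,"ry":0,"rz":0,"tx":0,"ty":0,"tz":-0.28,"gripper":3.6},{"rx":0,"ry":0,"rz":0,"tx":0,"ty":0,"tz":-0.28,"gripper":3.6}]'
```

```text
clock: 12.3
ee_pos: [0.4862, -0.1437, 0.0555]
ee_rot: [179.9, 0.0, 77.7]
ft_force: [-3.8, 1.6, 11.8]
finger_gap: 0.0387
finger_force: 29.7
clock: 12.8
ee_pos: [0.4861, -0.1437, 0.0572]
ee_rot: [179.9, 0.0, 77.7]
ft_force: [-1.0, 0.6, 5.7]
finger_gap: 0.0387
finger_force: 29.9
```

```bash
python3 -m jog '[{"rx":0,"ry":0,"rz":0,"tx":0,"ty":0,"tz":-0.03,"gripper":3.6},{"rx":0,"ry":0,"rz":0,"tx":0,"ty":0,"tz":-0.05,"gripper":3.6},{"rx":0,"ry":0,"rz":0,"tx":0,"ty":0,"tz":-0.05,"gripper":3.6},{"rx":0,"ry":0,"rz":0,"tx":0,"ty":0,"tz":-0.05,"gripper":4.3},{"rx":0,"ry":0,"rz":0,"tx":0,"ty":0,"tz":-0.05,"gripper":5}]'
python3 -m jog '[{"rx":0,"ry":0,"rz":0,"tx":0,"ty":0,"tz":0,"gripper":6},{"rx":0,"ry":0,"rz":0,"tx":0,"ty":0,"tz":0,"gripper":7},{"rx":0,"ry":0,"rz":0,"tx":0,"ty":0,"tz":0,"gripper":8},{"rx":0,"ry":0,"rz":0,"tx":0,"ty":0,"tz":0,"gripper":8},{"rx":0,"ry":0,"rz":0,"tx":0,"ty":0,"tz":0,"gripper":8}]'
python3 -m jog '[{"rx":0,"ry":0,"rz":0,"tx":0,"ty":0,"tz":-2,"gripper":8},{"rx":0,"ry":0,"rz":0,"tx":0,"ty":0,"tz":-5,"gripper":8},{"rx":0,"ry":0,"rz":0,"tx":0,"ty":0,"tz":-9,"gripper":8},{"rx":0,"ry":0,"rz":0,"tx":0,"ty":0,"tz":-13,"gripper":8},{"rx":0,"ry":0,"rz":0,"tx":0,"ty":0,"tz":-13,"gripper":8}]'
python3 go.py .5195 .019 .19 77.7
```

```text
clock: 13.3
ee_pos: [0.4844, -0.1433, 0.0562]
ee_rot: [-179.9, 0.0, 77.7]
ft_force: [-0.8, 0.2, 0.7]
finger_gap: 0.0489
finger_force: 0.0
clock: 13.8
ee_pos: [0.4851, -0.1434, 0.0569]
ee_rot: [-180.0, 0.0, 77.7]
ft_force: [0.3, -0.5, 0.2]
finger_gap: 0.0804
finger_force: 0.0
clock: 14.3
ee_pos: [0.4893, -0.1448, 0.1937]
ee_rot: [179.3, 0.1, 77.7]
ft_force: [0.5, -0.1, -0.1]
finger_gap: 0.0803
finger_force: 0.0
t=2f [16.65 -0.55  0.34] r [ 0.012  0.001 -0.   ]
pos [ 0.4893 -0.1448  0.1937] rot [1.793e+02 1.000e-01 7.770e+01] f [ 0.53 -0.15 -0.08] gap 0.0803 clk 14.3
```

```bash
python3 -m jog '[{"rx":0,"ry":0,"rz":0,"tx":4,"ty":0,"tz":0,"gripper":4},{"rx":0,"ry":0,"rz":0,"tx":8,"ty":-0.1,"tz":0,"gripper":2},{"rx":0,"ry":0,"rz":0,"tx":12,"ty":-0.2,"tz":0,"gripper":0},{"rx":0,"ry":0,"rz":0,"tx":15.6,"ty":-0.2,"tz":0,"gripper":0},{"rx":0,"ry":0,"rz":0,"tx":15.6,"ty":-0.2,"tz":0,"gripper":0}]'
python3 -m jog '[{"rx":0,"ry":0,"rz":0,"tx":0,"ty":0,"tz":0,"gripper":0},{"rx":0,"ry":0,"rz":0,"tx":0,"ty":0,"tz":0,"gripper":0},{"rx":0,"ry":0,"rz":0,"tx":0,"ty":0,"tz":0,"gripper":0},{"rx":0,"ry":0,"rz":0,"tx":0,"ty":0,"tz":0,"gripper":0},{"rx":0,"ry":0,"rz":0,"tx":0,"ty":0,"tz":0,"gripper":0}]'
python3 go.py .5187 .0093 .098 77.7
python3 - <<'E'
from h import *
for n in("side","top"):
    p,d=env.capture(n); np.savez(f"pics/{n}3.npz",p=p,d=d)
    b=(270,200,410,305) if n=="top" else (285,150,425,255)
    c=cv2.resize(p[b[1]:b[3],b[0]:b[2]],(400,300),interpolation=cv2.INTER_CUBIC)
    o=c if n=="side" else np.hstack([o,c])
cv2.imwrite("pics/crop4.png",o[:,:,::-1])
E
```

```text
clock: 14.8
ee_pos: [0.5165, 0.0129, 0.1862]
ee_rot: [-180.0, -0.1, 77.9]
ft_force: [0.2, -0.1, 0.0]
finger_gap: 0.042
finger_force: 0.0
clock: 15.3
ee_pos: [0.5163, 0.0086, 0.1869]
ee_rot: [180.0, 0.0, 77.6]
ft_force: [0.1, -0.7, 0.1]
finger_gap: 0.0023
finger_force: 0.0
t=2f [0.12 0.21 8.89] r [ 0.     0.    -0.002]
pos [0.5163 0.0086 0.1869] rot [180.    0.   77.6] f [ 0.05 -0.66  0.06] gap 0.0023 clk 15.3
```

View pics/crop4.png

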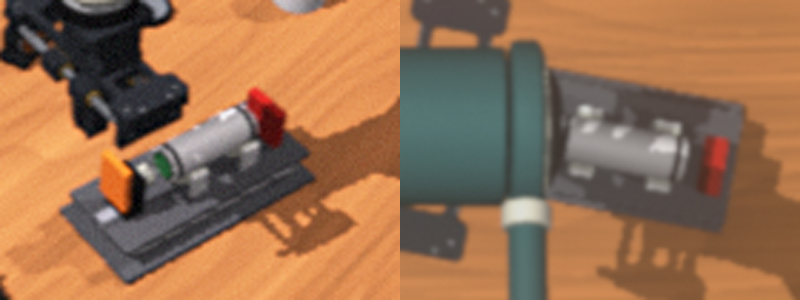

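The tube lies level in both V-blocks, with gaps to the red stop (crop right (715,165)) and to the spring tip. The gripper is behind the orange plate. I'll descend there.

```bash
python3 -m jog '[{"rx":0,"ry":0,"rz":0,"tx":0.1,"ty":0.2,"tz":2,"gripper":0},{"rx":0,"ry":0,"rz":0,"tx":0.1,"ty":0.2,"tz":5,"gripper":0},{"rx":0,"ry":0,"rz":0,"tx":0.1,"ty":0.2,"tz":7.5,"gripper":0},{"rx":0,"ry":0,"rz":0,"tx":0.1,"ty":0.2,"tz":8.9,"gripper":0},{"rx":0,"ry":0,"rz":0,"tx":0.1,"ty":0.2,"tz":8.9,"gripper":0}]'
python3 -m jog '[{"rx":0,"ry":0,"rz":0,"tx":-0.3,"ty":0,"tz":0,"gripper":0},{"rx":0,"ry":0,"rz":0,"tx":-0.6,"ty":0,"tz":0,"gripper":0},{"rx":0,"ry":0,"rz":0,"tx":-0.9,"ty":0,"tz":0,"gripper":0},{"rx":0,"ry":0,"rz":0,"tx":-1.2,"ty":0,"tz":0,"gripper":0},{"rx":0,"ry":0,"rz":0,"tx":-1.5,"ty":0,"tz":0,"gripper":0}]'
python3 go.py .5113 -.0251 .098 77.7
python3 - <<'E'
from h import *
a=np.radians(77.7);ax=np.array([np.cos(a),np.sin(a)]);lat=np.array([np.sin(a),-np.cos(a)]);B=np.array([.4846,-.147])
for n in("side","top"):
    z=np.load(f"pics/{n}3.npz");W=cloud(n,z["d"]);X=W[...,:2]-B;y=X@ax*1e3;x=X@lat*1e3
    for lo,hi in((-40,-15),(15,40)):
        s=(abs(x)<16)&(y>lo)&(y<hi)&(W[...,2]>.07);print(n,lo,"z top",np.nanpercentile(W[...,2][s],92).round(4))
    s=(abs(x)<8)&(y>-65)&(y<75)&(W[...,2]>.085);print(n,"tube y",np.percentile(y[s],[1,99]).round(1))
E
```

```text
clock: 15.9
ee_pos: [0.5167, 0.0099, 0.0957]
ee_rot: [-179.7, 0.0, 77.7]
ft_force: [-0.6, 0.1, 0.7]
finger_gap: 0.0003
finger_force: 0.0
clock: 16.4
ee_pos: [0.5157, -0.005, 0.0986]
ee_rot: [179.9, -0.0, 77.7]
ft_force: [0.6, -0.5, 0.1]
finger_gap: 0.0005
finger_force: 0.0
t=2f [-2.06 -0.    0.06] r [ 0.001 -0.    -0.   ]
pos [ 0.5157 -0.005   0.0986] rot [179.9  -0.   77.7] f [ 0.58 -0.55  0.12] gap 0.0005 clk 16.4
side -40 z top 0.0962
side 15 z top 0.0969
side tube y [-47.3  61.4]
top -40 z top 0.0975
top 15 z top 0.0974
top tube y [-49.3  55.1]
```

```bash
python3 -m jog '[{"rx":0,"ry":0,"rz":0,"tx":-0.3,"ty":0,"tz":0,"gripper":0},{"rx":0,"ry":0,"rz":0,"tx":-0.6,"ty":0,"tz":0,"gripper":0},{"rx":0,"ry":0,"rz":0,"tx":-0.9,"ty":0,"tz":0,"gripper":0},{"rx":0,"ry":0,"rz":0,"tx":-1.2,"ty":0,"tz":0,"gripper":0},{"rx":0,"ry":0,"rz":0,"tx":-1.5,"ty":0,"tz":0,"gripper":0}]'
python3 -m jog '[{"rx":0,"ry":0,"rz":0,"tx":-0.3,"ty":0,"tz":0,"gripper":0},{"rx":0,"ry":0,"rz":0,"tx":-0.6,"ty":0,"tz":0,"gripper":0},{"rx":0,"ry":0,"rz":0,"tx":-0.9,"ty":0,"tz":0,"gripper":0},{"rx":0,"ry":0,"rz":0,"tx":-1.2,"ty":0,"tz":0,"gripper":0},{"rx":0,"ry":0,"rz":0,"tx":-1.5,"ty":0,"tz":0,"gripper":0}]'
python3 go.py .5113 -.0251 .098 77.7
```

```text
clock: 16.9
ee_pos: [0.5127, -0.0172, 0.098]
ee_rot: [180.0, -0.3, 77.6]
ft_force: [2.4, 9.9, -0.4]
finger_gap: 0.0001
finger_force: 5.1
clock: 17.4
ee_pos: [0.5095, -0.0317, 0.098]
ee_rot: [180.0, -0.3, 77.6]
ft_force: [2.0, 10.9, -0.2]
finger_gap: 0.0002
finger_force: 5.1
t=2f [0.68 0.03 0.01] r [ 0.    -0.005 -0.001]
pos [ 0.5095 -0.0317  0.098 ] rot [180.   -0.3  77.6] f [ 1.98 10.91 -0.2 ] gap 0.0002 clk 17.4
```

```bash
python3 -m jog '[{"rx":0,"ry":0,"rz":0,"tx":-0.3,"ty":0,"tz":0,"gripper":0},{"rx":0,"ry":0,"rz":0,"tx":-0.6,"ty":0,"tz":0,"gripper":0},{"rx":0,"ry":0,"rz":0,"tx":-0.9,"ty":0,"tz":0,"gripper":0},{"rx":0,"ry":0,"rz":0,"tx":-1.2,"ty":0,"tz":0,"gripper":0},{"rx":0,"ry":0,"rz":0,"tx":-1.4,"ty":0,"tz":0,"gripper":0}]'
python3 -m jog '[{"rx":0,"ry":0,"rz":0,"tx":-0.1,"ty":0,"tz":0,"gripper":0},{"rx":0,"ry":0,"rz":0,"tx":-0.2,"ty":0,"tz":0,"gripper":0},{"rx":0,"ry":0,"rz":0,"tx":-0.3,"ty":0,"tz":0,"gripper":0},{"rx":0,"ry":0,"rz":0,"tx":-0.4,"ty":0,"tz":0,"gripper":0},{"rx":0,"ry":0,"rz":0,"tx":-0.5,"ty":0,"tz":0,"gripper":0}]'
```

```text
clock: 17.9
ee_pos: [0.5067, -0.045, 0.0981]
ee_rot: [180.0, -0.3, 77.6]
ft_force: [3.0, 11.8, -0.4]
finger_gap: 0.0008
finger_force: 6.0
clock: 18.4
ee_pos: [0.5057, -0.0497, 0.0981]
ee_rot: [180.0, -0.3, 77.6]
ft_force: [3.0, 12.5, 0.3]
finger_gap: 0.0006
finger_force: 6.0
```

```bash
python3 -m jog '[{"rx":0,"ry":0,"rz":0,"tx":-0.08,"ty":0,"tz":0,"gripper":0},{"rx":0,"ry":0,"rz":0,"tx":-0.16,"ty":0,"tz":0,"gripper":0},{"rx":0,"ry":0,"rz":0,"tx":-0.24,"ty":0,"tz":0,"gripper":0},{"rx":0,"ry":0,"rz":0,"tx":-0.3,"ty":0,"tz":0,"gripper":0},{"rx":0,"ry":0,"rz":0,"tx":-0.3,"ty":0,"tz":0,"gripper":0}]'
```

```text
clock: 18.9
ee_pos: [0.505, -0.0527, 0.098]
ee_rot: [180.0, -0.3, 77.6]
ft_force: [1.9, 11.0, -0.6]
finger_gap: 0.0
finger_force: 5.9
```

```bash
python3 -m jog '[{"rx":0,"ry":0,"rz":0,"tx":-0.08,"ty":0,"tz":0,"gripper":0},{"rx":0,"ry":0,"rz":0,"tx":-0.16,"ty":0,"tz":0,"gripper":0},{"rx":0,"ry":0,"rz":0,"tx":-0.2,"ty":0,"tz":0,"gripper":0},{"rx":0,"ry":0,"rz":0,"tx":-0.2,"ty":0,"tz":0,"gripper":0},{"rx":0,"ry":0,"rz":0,"tx":-0.2,"ty":0,"tz":0,"gripper":0}]'
```

```text
clock: 19.4
ee_pos: [0.5046, -0.0546, 0.098]
ee_rot: [180.0, -0.3, 77.6]
ft_force: [3.2, 11.4, 0.2]
finger_gap: 0.0006
finger_force: 5.9
```

```bash
python3 -m jog '[{"rx":0,"ry":0,"rz":0,"tx":-0.06,"ty":0,"tz":0,"gripper":0},{"rx":0,"ry":0,"rz":0,"tx":-0.12,"ty":0,"tz":0,"gripper":0},{"rx":0,"ry":0,"rz":0,"tx":-0.18,"ty":0,"tz":0,"gripper":0},{"rx":0,"ry":0,"rz":0,"tx":-0.2,"ty":0,"tz":0,"gripper":0},{"rx":0,"ry":0,"rz":0,"tx":-0.2,"ty":0,"tz":0,"gripper":0}]'
```

```text
clock: 19.9
ee_pos: [0.5042, -0.0565, 0.098]
ee_rot: [180.0, -0.3, 77.6]
ft_force: [2.3, 12.6, 0.4]
finger_gap: 0.0006
finger_force: 6.0
```

```bash
python3 -m jog '[{"rx":0,"ry":0,"rz":0,"tx":-0.05,"ty":0,"tz":0,"gripper":0},{"rx":0,"ry":0,"rz":0,"tx":-0.1,"ty":0,"tz":0,"gripper":0},{"rx":0,"ry":0,"rz":0,"tx":-0.15,"ty":0,"tz":0,"gripper":0},{"rx":0,"ry":0,"rz":0,"tx":-0.15,"ty":0,"tz":0,"gripper":0},{"rx":0,"ry":0,"rz":0,"tx":-0.15,"ty":0,"tz":0,"gripper":0}]'
```

```text
clock: 20.4
ee_pos: [0.504, -0.0576, 0.0981]
ee_rot: [180.0, -0.4, 77.6]
ft_force: [2.8, 14.1, -0.1]
finger_gap: 0.0003
finger_force: 6.8
```

```bash
python3 -m jog '[{"rx":0,"ry":0,"rz":0,"tx":-0.05,"ty":0,"tz":0,"gripper":0},{"rx":0,"ry":0,"rz":0,"tx":-0.1,"ty":0,"tz":0,"gripper":0},{"rx":0,"ry":0,"rz":0,"tx":-0.15,"ty":0,"tz":0,"gripper":0},{"rx":0,"ry":0,"rz":0,"tx":-0.15,"ty":0,"tz":0,"gripper":0},{"rx":0,"ry":0,"rz":0,"tx":-0.15,"ty":0,"tz":0,"gripper":0}]'
```

```text
clock: 20.9
ee_pos: [0.5038, -0.0586, 0.0981]
ee_rot: [180.0, -0.4, 77.6]
ft_force: [3.5, 14.9, 0.6]
finger_gap: 0.0005
finger_force: 7.8
```

```bash
python3 -m jog '[{"rx":0,"ry":0,"rz":0,"tx":-0.05,"ty":0,"tz":0,"gripper":0},{"rx":0,"ry":0,"rz":0,"tx":-0.1,"ty":0,"tz":0,"gripper":0},{"rx":0,"ry":0,"rz":0,"tx":-0.15,"ty":0,"tz":0,"gripper":0},{"rx":0,"ry":0,"rz":0,"tx":-0.2,"ty":0,"tz":0,"gripper":0},{"rx":0,"ry":0,"rz":0,"tx":-0.2,"ty":0,"tz":0,"gripper":0}]'
```

```text
clock: 21.4
ee_pos: [0.5035, -0.0599, 0.0981]
ee_rot: [180.0, -0.5, 77.6]
ft_force: [3.9, 17.3, 1.0]
finger_gap: 0.0004
finger_force: 9.1
```

```bash
python3 -m jog '[{"rx":0,"ry":0,"rz":0,"tx":0.3,"ty":0,"tz":0,"gripper":0},{"rx":0,"ry":0,"rz":0,"tx":1,"ty":0,"tz":0,"gripper":0},{"rx":0,"ry":0,"rz":0,"tx":3,"ty":0,"tz":0,"gripper":0},{"rx":0,"ry":0,"rz":0,"tx":6,"ty":0,"tz":0,"gripper":0},{"rx":0,"ry":0,"rz":0,"tx":6,"ty":0,"tz":0,"gripper":0}]'
python3 -m jog '[{"rx":0,"ry":0,"rz":0,"tx":2,"ty":0,"tz":-3,"gripper":0},{"rx":0,"ry":0,"rz":0,"tx":4,"ty":0,"tz":-6,"gripper":0},{"rx":0,"ry":0,"rz":0,"tx":7,"ty":0,"tz":-9,"gripper":0},{"rx":0,"ry":0,"rz":0,"tx":10,"ty":0,"tz":-10,"gripper":0},{"rx":0,"ry":0,"rz":0,"tx":10,"ty":0,"tz":-10,"gripper":0}]'
python3 - <<'E'
from h import *
a=np.radians(77.7);ax=np.array([np.cos(a),np.sin(a)]);lat=np.array([np.sin(a),-np.cos(a)]);B=np.array([.4846,-.147])
for n in("side","top"):
    p,d=env.capture(n); W=cloud(n,d);X=W[...,:2]-B;y=X@ax*1e3;x=X@lat*1e3;M=masks(p)
    s=(abs(x)<10)&(y>-90)&(y<60)&(W[...,2]>.085)&~M["red"];r=M["red"]&(abs(x)<30)&(abs(y)<100)&(W[...,2]>.05)
    print(n,"tube..tip y",np.percentile(y[s],[1,99]).round(1),"red y",np.percentile(y[r],[3,97]).round(1))
    b=(270,200,410,305) if n=="top" else (285,150,425,255)
    c=cv2.resize(p[b[1]:b[3],b[0]:b[2]],(400,300),interpolation=cv2.INTER_CUBIC)
    o=c if n=="side" else np.hstack([o,c])
cv2.imwrite("pics/crop5.png",o[:,:,::-1])
E
```

```text
clock: 21.9
ee_pos: [0.5157, -0.0037, 0.098]
ee_rot: [180.0, -0.0, 77.8]
ft_force: [0.2, -0.5, 0.4]
finger_gap: 0.0003
finger_force: 0.0
clock: 22.4
ee_pos: [0.5388, 0.0941, 0.2008]
ee_rot: [179.7, -0.1, 77.8]
ft_force: [-0.1, -0.4, -0.6]
finger_gap: 0.0006
finger_force: 0.0
side tube..tip y [-78.3  56.3] red y [-83.  -69.9]
top tube..tip y [-82.4  58.5] red y [-81.8 -74.9]
```

View pics/crop5.png

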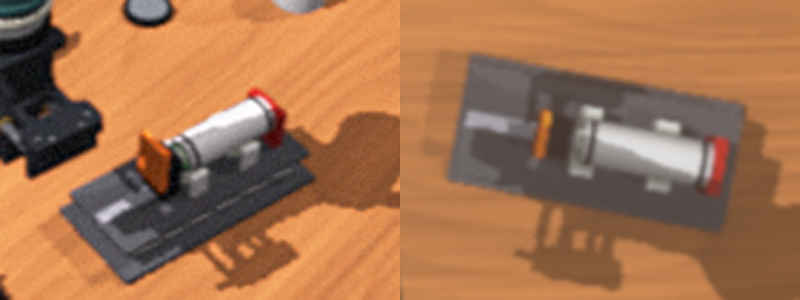

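The tube lies in the V against the red stop (right crop, (712,165)), with the spring tip pressed on its other end. The robot is clear, so I'm handing in.

```bash
python3 -c "
from bench import env
print(env.close_job())"
```

```text
the job is handed in; nothing more can be done
None
```

The job is handed in at 22.5 s: the tube was bedded in the V with about 13.5 N for over half a second, released, and slid against the red stop, where the spring tip should hold it with about 8 N (worked out from an 18 N push less about 10 N rail drag).

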